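Photograph a germination dish on the V-foot imaging stand

TASK

Photograph the covered dish with the green seedlings: slide it along the table, without lifting it, into the V foot of the imaging stand until it rests against both arms of the V. Then swing the camera arm back over it to its stop, press the red shutter button fully down, and let go. Leave the other dishes and everything else on the bench where they are.

Things in the scene. Friction and masses are not known exactly. Their poses are not given: they have to be found in the camera images.
- dish_green: round covered clear dish holding white paper with green seedlings (the one to photograph): diameter 94 mm, 16 mm high, about 60 g, loose, lying on the table. Origin: centre of its underside; z up. It is too wide to be gripped well; it slides easily.
- dish_brown: same kind of dish (94 mm diameter, 16 mm high) with brown seeds on white paper; leave it. Origin: centre of its underside.
- dish_empty: same kind of dish (94 mm diameter, 16 mm high), clear and empty; leave it. Origin: centre of its underside.
- stand: fixed imaging stand, white V-shaped foot lying on the table, inner faces lined blue. Origin: on the table, where the dish's centre lies when it rests against both arms of the V. x runs along the V's midline to its apex (70 mm) and on to the steel column (at 125 mm; 25 mm diameter, 276 mm high); z up; the mouth opens to -x.
- nest (a point): the same point as the stand's origin, same axes. The V: each arm makes 42 degrees with the midline and is 14 mm high, 28 mm wide; the mouth is at x = -46 mm, where the inner faces are about 205 mm apart.
- boom (a joint): angle of the camera arm about the column, rad: 0 is at its stop with the camera straight over the V, growing as the arm swings away to the stand's -y side (counterclockwise seen from above), up to 1.7. It stays where it is left; about 1 N at the grip moves it.
- boom_pivot (a point): point on the column's axis at the arm's height, 225 mm above the table.
- boom_grip (a point): middle of the black rubber grip at the free end of the camera arm, on its axis, 178 mm from the column's axis, 225 mm above the table: a level bar 22 mm in diameter, 60 mm long, pointing away from the column. The aluminium arm behind the camera is 22 mm square.
- camera (a point): on the camera's axis at the arm's height, 125 mm from the column's axis, 225 mm above the table. The camera is upright, 52 mm in diameter, reaching from 133 mm (ring light, 68 mm in diameter) to 267 mm above the table.
- release_top (a point): centre of the top of the round red shutter button, 32 mm in diameter, on a grey box (75 x 105 mm, 32 mm high) fixed on the table. It is pressed straight down.
- release (a joint): how far the button is pressed, m: 0 is up, 0.006 fully down, which takes about 5 N; it springs back.
- wash_bottle: white squeeze bottle, 68 mm in diameter, 200 mm high, loose bystander. Origin: centre of its underside.
- tweezers: steel tweezers, 127 mm long, 7 mm thick, lying loose, bystander. Origin: middle, on the table; x along its length.
- dish_stack: stack of four dishes in one piece, 94 mm in diameter, 64 mm high, loose bystander. Origin: centre of its underside.
- jar: jar with a blue cap, 64 mm in diameter, 85 mm high, loose bystander. Origin: centre of its underside.
Mind the look-alikes: they are no part of the job. What is shaped like the dish_green but turquoise is not meant. Leave any orange look-alike of the part that bears release_top alone.

How it is judged:
On the way, in this order (a step that is already met when the one before it is completed fails the run):
1. the green dish rests against both arms of the V (within 3.5 mm of its place) (horizontal distance between dish_green and stand below 0.0035 m and linear speed of dish_green below 0.01 m/s), for 0.2 s.
2. the camera arm is at its stop over the dish, which is still in place (value of joint boom below 0.04 rad and horizontal distance between dish_green and stand below 0.0035 m), for 0.2 s.
3. the shutter button is pressed fully down with dish and camera in place (all of step 2 and value of joint release above 0.0045 m), for 0.05 s.
At the end, for the whole second after the job is handed in: the green dish lies flat on the table against both arms of the V, its centre within 3.5 mm of its place there, at rest; the camera arm is within 0.04 rad of its stop; the shutter button is up again (all of step 2 and height (world z) of dish_green below 0.003 m and angle between dish_green's own z axis and vertical below 0.05 rad and linear speed of dish_green below 0.01 m/s and value of joint release below 0.002 m); the robot touches nothing.
It fails at once if the green dish is lifted more than 10 mm or tipped more than about 14 degrees (height (world z) of dish_green above 0.01 m or angle between dish_green's own z axis and vertical above 0.25 rad).
It fails at once if another dish, the bottle, the stack, the jar or the tweezers is moved by more than 20 mm (distance of any of dish_brown, dish_empty, wash_bottle, dish_stack, jar, tweezers from where it was at the start of the episode above 0.02 m).
It also fails if it takes over 67 s, if anything falls off the work surface, if the arm or the gripper's body presses on something with over 40 N, if the wrist force passes 120 N, or if a joint passes its speed limit or range.

ROBOT

A 7-joint arm with a two-finger parallel gripper is mounted at the origin on the work surface. World frame = base frame: x ahead of the robot, y to its left, z up, the work surface at z = 0. Lengths are in m, angles in rad, forces in N, time in s.
With the tool pointing down it reaches from about 0.4 to 0.85 m from the base axis. Payload 10.4 kg.
Tool frame: the origin (TCP) lies at the very end of the fingers, on their centre line; the grasp point (between the pads) lies 19 mm behind it (r.pinch_z is the distance from the TCP to the grasp point, in m); z points along the fingers, y is the line along which they close (so a half turn about z gives the same grasp; the last joint's range is limited). The gripper opens to 87 mm and grips with 3 to 60 N. Pads are 19 mm wide; open, the fingers measure 117 mm over their backs; the gripper's body (75 mm by 190 mm) begins 51 mm behind the grasp point.
Start: joints at [1.306, 0.332, -0.065, 1.46, 0.022, 1.35, -0.088], TCP at [0.15, -0.607, 0.223] pointing down, gripper open.
Joint ranges: [-2.6, 2.6], [-0.5, 2.12], [-1.47, 1.34], [0.16, 2.42], [-1.27, 4.41], [0.06, 2.06], [-2.6, 2.6]. Speed limits (rad/s): [2.22, 2.22, 2.79, 2.79, 3.14, 3.14, 3.14].

INTERFACE

Orientations are given as a unit quaternion [x, y, z, w].
In Python, from bench import r, camera gives the robot as it stands. The module is installed in compiled form; this text tells all that it offers.
- The arm moves only by the shell command python3 -m pendant 'ROWS' [FORCE]. ROWS is JSON, a list of rows, each an object with "dp": the shift along the tool's x, y, z as a fraction of full scale, a list of three; "rotation": the turn, a rotation vector about the tool's x, y, z as a fraction of full scale, a list of three; "jaw": the opening, from 0 (shut) to 1 (fully open). A call has 1 to 8 rows; each row is the pose to reach, as a shift and turn from the pose commanded when the call began, along the tool's axes at that moment, turning the shorter way round; what a row does not reach only later rows make up. Full scale, the value 1, is 0.15 m for a shift and 2 pi rad for a turn. A row lasts 1/8 s, in which the tool goes at most 62.5 mm and 10.7 degrees, less where a joint would pass 70% of its speed; a pose out of reach is approached as far as the arm can. A call with a number of a shift or a turn outside -1 to 1 is refused whole. A call with a gripper value outside its range is refused whole. The fingers move at their own pace and stop on an object; FORCE is the grip in N (left out, the last holds). Time passes only in rows, so rows that repeat a pose let the fingers close. It gives the time, the measured TCP pose, the force, the opening and the grip force at its end, in the units of the state.
- r.read_state(): the state, without advancing time (a new reading comes with each control period).
- camera(name): name is "side" or "top" or "wrist"; returns a dict with "image" (384x512x3 uint8, red, green, blue), "z_map" (384x512 float32, m along the optical axis (not along the pixel's ray), 0 where there is no reading), "mtx" (3x3 intrinsics, pixels), "T" (4x4, takes a point from camera to world coordinates). Camera axes: x right, y down, z forward; pixel columns grow to the right and rows downward; lengths in m; the calibration is good to about 2 mm. A picture is of the moment at which its call begins.
- r.close_job(): hands the job in; it is judged then, once.
The state is a dict: "time": time; "joint_positions": joint angles; "joint_vel": joint speeds; "joint_torque": joint torques, N m; "ee_pos": TCP position; "eef_rot": TCP orientation; "ft_force": force on the tool from outside, world axes, zero at the start; "torque": the same for the moment, N m; "width": finger opening in m; "grip_force": force on a finger pad.
Only numpy, scipy, OpenCV 4.12 (cv2) and the standard library are available. Lean on these libraries where they do the work, as an engineer would, in place of code of your own. Each camera call takes 0.05 s, during which the arm holds its last target. There are 200 camera calls.

## Working session

There is one attempt and no reset: what is moved stays moved. The work goes in short steps, Python scripts to look and compute and a shell command to move; the robot and the scene stay as the last step left them, time stands still between calls to the robot, and variables do not carry over. Pictures are saved under pics/ and viewed, at most 10 in all, crops included, and the job is handed in when it is done.

```bash
mkdir -p pics; python3 - <<'E'
from bench import r,camera
import cv2,numpy as np
for n in("top","side"):
    c=camera(n); cv2.imwrite(f"pics/{n}0.png",c["image"][:,:,::-1]); np.savez(f"{n}0.npz",**c)
    print(n,c["mtx"].round(1).tolist(),c["T"].round(3).tolist())
print(r.read_state(),r.pinch_z)
E
```

```text
top [[438.0, 0.0, 257.7], [0.0, 438.0, 183.2], [0.0, 0.0, 1.0]] [[-0.004, -0.996, 0.092, 0.418], [-1.0, 0.004, -0.009, -0.053], [0.009, -0.092, -0.996, 1.599], [0.0, 0.0, 0.0, 1.0]]
side [[410.3, 0.0, 260.4], [0.0, 410.3, 191.4], [0.0, 0.0, 1.0]] [[0.998, -0.033, 0.061, 0.456], [-0.067, -0.702, 0.709, -0.85], [0.02, -0.711, -0.703, 0.965], [0.0, 0.0, 0.0, 1.0]]
{'time': 0.1, 'joint_positions': array([ 1.30640551,  0.33279936, -0.06472191,  1.46083291,  0.02158785,
        1.34991773, -0.08848739]), 'joint_vel': array([-0.00081268,  0.00018716,  0.00033038, -0.00266469,  0.0003254 ,
        0.00128564,  0.00119747]), 'joint_torque': array([ 6.92150934e-04, -6.24550724e+01,  2.40937300e-02, -3.90722895e+01,
       -6.14430383e-02,  3.65402573e-02,  3.24946802e-05]), 'ee_pos': array([ 0.14958239, -0.60648277,  0.22185104]), 'eef_rot': array([ 9.92697873e-01,  1.20625600e-01, -9.50492443e-05, -6.24022546e-04]), 'ft_force': array([ 0.75817893, -0.13467504,  0.06000017]), 'torque': array([-0.02340054, -0.00031364, -0.02225566]), 'grip_force': 0.0, 'width': 0.08731388289521665} 0.0187
```

View pics/top0.png

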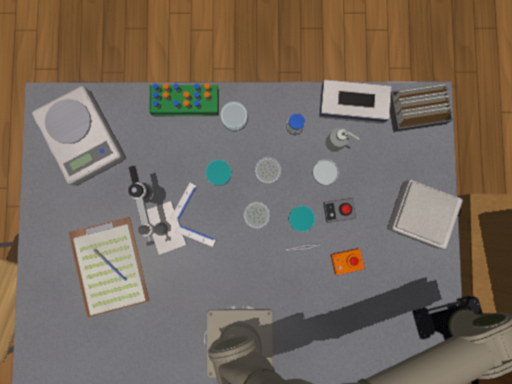

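View pics/side0.png

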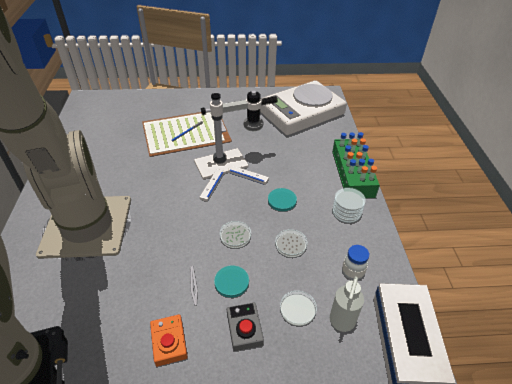

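```bash
cat > h.py <<'E'
import cv2,numpy as np
def load(n): return dict(np.load(n+".npz"))
def ray(c,u,v,z):
    d=c["T"][:3,:3]@np.linalg.solve(c["mtx"],[u,v,1.]); o=c["T"][:3,3]
    return o+d*(z-o[2])/d[2]
def proj(c,p):
    q=np.linalg.inv(c["T"])@np.append(p,1.); q=c["mtx"]@q[:3]; return q[:2]/q[2]
E
python3 - <<'E'
from h import *
t=load("top0");s=load("side0")
a=cv2.resize(t["image"][140:260,120:370],None,fx=3.2,fy=3.2,interpolation=cv2.INTER_CUBIC)[:,:,::-1]
b=cv2.resize(s["image"][215:265,210:320],None,fx=4,fy=4,interpolation=cv2.INTER_CUBIC)[:,:,::-1]
W=np.zeros((a.shape[0]+b.shape[0],800,3),np.uint8);W[:a.shape[0],:a.shape[1]]=a;W[a.shape[0]:,:b.shape[1]]=b
cv2.imwrite("pics/crop1.png",W)
for nm,u,v in(("A",268,170),("B",257,215)):
    p=ray(t,u,v,.008);q=proj(s,p)
    res=[]
    for c,(x,y) in((t,(u,v)),(s,q)):
        x,y=int(x),int(y);im=c["image"][y-8:y+9,x-8:x+9].astype(int);res.append(((im[...,1]-(im[...,0]+im[...,2])/2).mean().round(1),(im[...,0]-im[...,2]).mean().round(1)))
    print(nm,p.round(3),q.round(),"greenness,redness",res)
hsv=cv2.cvtColor(t["image"],cv2.COLOR_RGB2HSV)
m=cv2.inRange(hsv,(105,90,60),(125,255,255))
for k,(ar) in enumerate(zip(*cv2.connectedComponentsWithStats(m)[2:4])):
    if ar[0][4]>15:print(ar)
E
```

```text
A [ 0.614 -0.105  0.008] [291. 243.] greenness,redness [(np.float64(1.2), np.float64(1.9)), (np.float64(2.2), np.float64(6.1))]
B [ 0.45  -0.064  0.008] [235. 234.] greenness,redness [(np.float64(4.6), np.float64(1.6)), (np.float64(7.3), np.float64(4.8))]
(array([     0,      0,    512,    384, 196047], dtype=int32), array([255.60828781, 191.64233577]))
(array([174,  83,   5,   7,  26], dtype=int32), array([175.96153846,  85.88461538]))
(array([194,  83,   6,   7,  27], dtype=int32), array([196.48148148,  85.81481481]))
(array([153,  84,   5,   6,  24], dtype=int32), array([155.20833333,  86.        ]))
(array([153,  93,   6,   5,  22], dtype=int32), array([155.27272727,  94.90909091]))
(array([194,  92,   6,   6,  24], dtype=int32), array([196.625     ,  94.54166667]))
(array([153, 101,   5,   5,  22], dtype=int32), array([155.09090909, 102.95454545]))
(array([174, 101,   5,   5,  22], dtype=int32), array([175.90909091, 103.04545455]))
(array([194, 100,   5,   6,  22], dtype=int32), array([196.27272727, 102.68181818]))
(array([289, 114,  16,  16, 204], dtype=int32), array([296.26470588, 121.10784314]))
(array([ 99, 149,   5,   4,  16], dtype=int32), array([101. , 150.5]))
(array([178, 188,  17,  31,  57], dtype=int32), array([186., 203.]))
(array([181, 226,  32,  14,  48], dtype=int32), array([197.        , 232.41666667]))
(array([105, 260,  21,  20,  42], dtype=int32), array([115.45238095, 269.88095238]))
```

View pics/crop1.png

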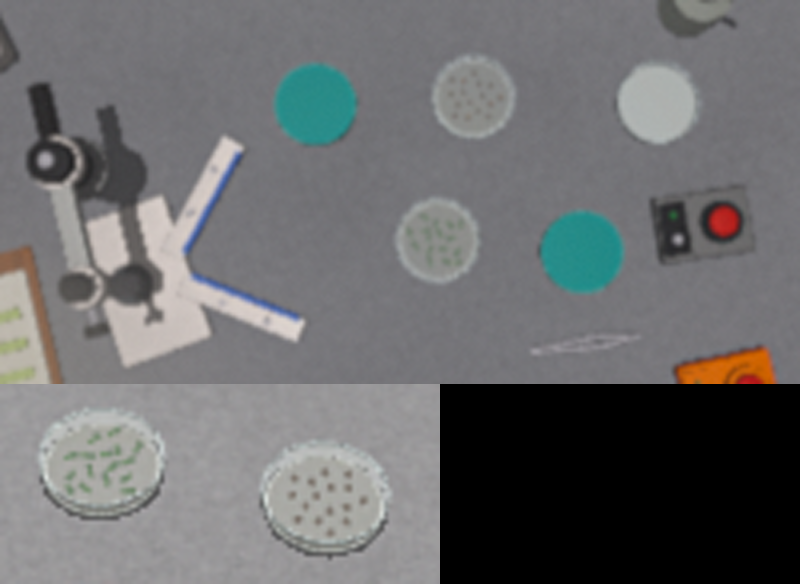

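Candidates in the top view: (257,215) is the dish with green seedlings, confirmed by green specks in the side crop. (268,170) holds brown seeds, (325,172) is the empty dish, (218,173) and (302,219) are turquoise lids, and (233,115) is the stack. I choose (257,215). The button to press is the red one on the grey box (346,209), not the orange box (353,261).

```bash
cat > meas.py <<'E'
from h import *
def tri(ps):
    A=np.zeros((3,3));b=np.zeros(3)
    for c,(u,v) in ps:
        d=c["T"][:3,:3]@np.linalg.solve(c["mtx"],[u,v,1.]);d/=np.linalg.norm(d);P=np.eye(3)-np.outer(d,d);A+=P;b+=P@c["T"][:3,3]
    return np.linalg.solve(A,b)
def blob(m,near,rad):
    k=np.zeros_like(m);cv2.circle(k,near,rad,255,-1);n,l,s,c=cv2.connectedComponentsWithStats(m&k)
    i=1+np.argmax(s[1:,4]);return c[i],s[i],(l==i)
E
python3 - <<'E'
from meas import *
t=load("top0");s=load("side0");C={"t":t,"s":s}
H={k:cv2.cvtColor(c["image"],cv2.COLOR_RGB2HSV) for k,c in C.items()}
red={k:cv2.inRange(h,(0,150,80),(6,255,255))|cv2.inRange(h,(172,150,80),(180,255,255)) for k,h in H.items()}
bt=blob(red["t"],(346,209),14);bs=blob(red["s"],(246,328),16)
print("button",bt[0],bt[1][4],bs[0],bs[1][4],tri([(t,bt[0]),(s,bs[0])]))
# dish circle
for k,(u,v) in (("t",(257,215)),("s",(235,234))):
    g=C[k]["image"][v-22:v+23,u-25:u+26].astype(float); bg=np.median(C[k]["image"][v-30:v+30,u-40:u+40].reshape(-1,3),0)
    edge=cv2.Canny(C[k]["image"][v-24:v+25,u-28:u+29],60,150);
    ys,xs=np.nonzero(edge);hull=cv2.convexHull(np.c_[xs,ys].astype(np.float32));e=cv2.fitEllipse(hull);e0=(e[0][0]+u-28,e[0][1]+v-24)
    print("dish",k,e0,e[1],ray(C[k],*e0,.010).round(4))
# V
for k,b in (("t",(170,180,220,245)),("s",(195,160,275,205))):
    m=cv2.inRange(H[k],(105,80,50),(127,255,255));ys,xs=np.nonzero(m[b[1]:b[3],b[0]:b[2]])
    P=np.array([ray(C[k],x+b[0],y+b[1],.008)[:2] for x,y in zip(xs,ys)])
    # split by 2-line kmeans via labels
    l=cv2.kmeans(P.astype(np.float32),2,None,(3,50,1e-5),5,cv2.KMEANS_PP_CENTERS)[1].ravel()
    L=[]
    for i in(0,1):
        f=cv2.fitLine(P[l==i].astype(np.float32),cv2.DIST_HUBER,0,1e-4,1e-4).ravel();L.append((f[2:],f[:2]));print(k,i,(l==i).sum(),f.round(4))
    (p,d),(q,e)=L;ap=p+d*np.linalg.solve(np.c_[d,-e],q-p)[0]
    d=d*np.sign((p-ap)@d);e=e*np.sign((q-ap)@e);bi=(d+e)/np.linalg.norm(d+e)
    print("apex",ap,"half",np.degrees(np.arccos(d@e))/2,"x-axis",-bi,"yaw",np.degrees(np.arctan2(*(-bi)[::-1])),"nest",ap+.0702*bi,"column",ap-.055*bi)
# boom: depth points 0.2..0.26
for k,c in C.items():
    z=c["z_map"];v,u=np.nonzero(z>0);X=(np.linalg.inv(c["mtx"])@np.c_[u,v,np.ones(len(u))].T*z[v,u]).T@c["T"][:3,:3].T+c["T"][:3,3]
    m=(X[:,2]>.19)&(X[:,2]<.3)&(X[:,0]>.3)&(X[:,0]<.7)&(X[:,1]>.1)&(X[:,1]<.5);Y=X[m];print(k,"boom pts",len(Y))
    for lo in np.arange(.3,.7,.02):
        w=Y[(Y[:,0]>=lo)&(Y[:,0]<lo+.02)]
        if len(w)>2:print(round(lo+.01,3),np.median(w,0).round(3),(w[:,1].min().round(3),w[:,1].max().round(3)),w[:,2].max().round(3))
E
```

```text
button [345.84       208.69333333] 75 [245.42384106 325.70860927] 151 [ 0.46986189 -0.37915151  0.04783202]
dish t (256.37348556518555, 214.6807804107666) (27.35708999633789, 27.64595603942871) [ 0.4511 -0.0621  0.01  ]
dish s (234.92317581176758, 234.78255653381348) (29.744234085083008, 34.30702590942383) [ 0.4507 -0.068   0.01  ]
t 0 54 [0.3737 0.9276 0.3897 0.156 ]
t 1 61 [ 0.8823 -0.4707  0.4939  0.1935]
apex [0.42062512 0.23260894] half 41.930027 x-axis [-0.34180674  0.9397703 ] yaw 109.986984 nest [0.44461995 0.16663706] column [0.40182576 0.2842963 ]
s 0 62 [ 0.882  -0.4713  0.498   0.1957]
s 1 57 [0.3766 0.9264 0.3878 0.1571]
apex [0.420344   0.23719524] half 41.999702 x-axis [-0.3400362  0.9404123] yaw 109.879074 nest [0.44421452 0.1711783 ] column [0.401642  0.2889179]
t boom pts 826
0.35 [0.357 0.272 0.234] (np.float64(0.259), np.float64(0.282)) 0.24
0.37 [0.367 0.271 0.231] (np.float64(0.259), np.float64(0.281)) 0.239
0.39 [0.392 0.274 0.251] (np.float64(0.261), np.float64(0.295)) 0.28
0.41 [0.41  0.273 0.253] (np.float64(0.26), np.float64(0.297)) 0.281
0.43 [0.431 0.287 
[... 968 characters left out ...]
7
0.43 [0.429 0.277 0.232] (np.float64(0.269), np.float64(0.296)) 0.248
0.45 [0.448 0.283 0.231] (np.float64(0.274), np.float64(0.305)) 0.238
0.47 [0.47  0.286 0.231] (np.float64(0.279), np.float64(0.309)) 0.238
0.49 [0.49  0.292 0.231] (np.float64(0.285), np.float64(0.314)) 0.238
0.51 [0.513 0.294 0.235] (np.float64(0.284), np.float64(0.335)) 0.269
0.53 [0.529 0.291 0.236] (np.float64(0.282), np.float64(0.326)) 0.269
0.55 [0.546 0.306 0.233] (np.float64(0.289), np.float64(0.323)) 0.258
0.57 [0.57  0.313 0.229] (np.float64(0.307), np.float64(0.325)) 0.238
0.59 [0.59  0.321 0.231] (np.float64(0.313), np.float64(0.333)) 0.238
0.61 [0.601 0.323 0.225] (np.float64(0.32), np.float64(0.328)) 0.234
```

```bash
cat > go.py <<'E'
import sys,numpy as np
from scipy.spatial.transform import Rotation as R
from bench import r
# usage: go.py x y z yaw(tool x, deg): prints dp & rotation fractions from the present pose
s=r.read_state();x,y,z,yaw=map(float,sys.argv[1:5])
q=R.from_quat(s["eef_rot"]);t=R.from_euler("z",yaw,degrees=True)*R.from_euler("x",180,degrees=True)
print("t",s["time"],"pos",s["ee_pos"].round(4),"F",s["ft_force"].round(1),"w",round(s["width"],4),"yaw",np.degrees(np.arctan2(*q.as_matrix()[:2,0][::-1])).round(1))
print("dp",(q.inv().apply(np.array([x,y,z])-s["ee_pos"])/.15).round(3),"rot",((q.inv()*t).as_rotvec()/2/np.pi).round(4))
E
python3 -m pendant '[{"dp":[0.25,-0.22,0],"rotation":[0,0,0],"jaw":0.7},{"dp":[0.6,-0.55,0],"rotation":[0,0,0],"jaw":0.7},{"dp":[0.95,-0.88,0],"rotation":[0,0,0],"jaw":0.7},{"dp":[0.95,-0.88,0],"rotation":[0,0,0],"jaw":0.7}]'
python3 -m pendant '[{"dp":[0.3,-0.29,0],"rotation":[0,0,0],"jaw":0.7},{"dp":[0.6,-0.58,0],"rotation":[0,0,0],"jaw":0.7},{"dp":[0.95,-0.88,0],"rotation":[0,0,0],"jaw":0.7},{"dp":[0.95,-0.88,0],"rotation":[0,0,0],"jaw":0.7}]'
python3 go.py 0.471 -0.12 0.12 110
```

```text
time: 0.6
ee_pos: [0.2589, -0.4414, 0.2226]
eef_rot: [0.992, 0.123, 0.0, -0.0]
ft_force: [0.7, -0.6, 0.3]
width: 0.0624
grip_force: 0.0
time: 1.1
ee_pos: [0.3654, -0.2791, 0.2227]
eef_rot: [0.992, 0.124, 0.0, -0.0]
ft_force: [-0.7, -1.5, 0.9]
width: 0.0607
grip_force: 0.0
t 1.1 pos [ 0.3654 -0.2791  0.2227] F [-0.7 -1.5  0.9] w 0.0607 yaw 14.2
dp [ 0.943 -0.856  0.685] rot [ 1.000e-04 -1.000e-04 -2.661e-01]
```

```bash

python3 -m pendant '[{"dp":[0.2,-0.2,0.05],"rotation":[0,0,-0.028],"jaw":0.7},{"dp":[0.4,-0.4,0.1],"rotation":[0,0,-0.056],"jaw":0.7},{"dp":[0.6,-0.6,0.2],"rotation":[0,0,-0.084],"jaw":0.7},{"dp":[0.8,-0.75,0.3],"rotation":[0,0,-0.112],"jaw":0.7},{"dp":[0.94,-0.86,0.4],"rotation":[0,0,-0.14],"jaw":0.7},{"dp":[0.94,-0.86,0.5],"rotation":[0,0,-0.168],"jaw":0.7},{"dp":[0.94,-0.86,0.6],"rotation":[0,0,-0.196],"jaw":0.7},{"dp":[0.94,-0.86,0.68],"rotation":[0,0,-0.224],"jaw":0.7}]'
python3 -m pendant '[{"dp":[0,0,0],"rotation":[0,0,-0.02],"jaw":0.7},{"dp":[0,0,0],"rotation":[0,0,-0.042],"jaw":0.7},{"dp":[0,0,0],"rotation":[0,0,-0.042],"jaw":0.7},{"dp":[0,0,0],"rotation":[0,0,-0.042],"jaw":0.7}]'
python3 go.py 0.471 -0.12 0.007 110
python3 - <<'E'
from bench import camera
import cv2
cv2.imwrite("pics/wrist1.png",camera("wrist")["image"][:,:,::-1])
E
```

```text
time: 2.1
ee_pos: [0.4688, -0.1247, 0.1196]
eef_rot: [0.677, 0.736, -0.0, -0.0]
ft_force: [0.3, 0.5, -0.2]
width: 0.061
grip_force: 0.0
time: 2.6
ee_pos: [0.4691, -0.124, 0.1204]
eef_rot: [0.578, 0.816, -0.0, -0.0]
ft_force: [-0.1, 0.2, -0.5]
width: 0.0607
grip_force: 0.0
t 2.6 pos [ 0.4691 -0.124   0.1204] F [-0.1  0.2 -0.5] w 0.0607 yaw 109.4
dp [0.021 0.021 0.756] rot [-0.     -0.     -0.0017]
```

View pics/wrist1.png

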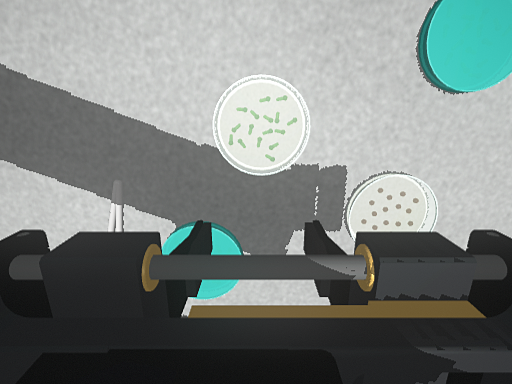

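The wrist view shows the green-seedling dish at (262,124), centred between the fingers at (210,225) and (318,225). The brown-seed dish at (392,212) and the turquoise lid at (205,260) are off to the side and behind, so I'll descend behind the dish and push.

```bash

python3 -m pendant '[{"dp":[0.05,0,0.3],"rotation":[0,0,0],"jaw":0.7},{"dp":[0.05,0,0.55],"rotation":[0,0,0],"jaw":0.7},{"dp":[0.05,0,0.7],"rotation":[0,0,0],"jaw":0.7},{"dp":[0.05,0,0.755],"rotation":[0,0,0],"jaw":0.7},{"dp":[0.05,0,0.755],"rotation":[0,0,0],"jaw":0.7}]'
python3 -m pendant '[{"dp":[0.05,0,0],"rotation":[0,0,0],"jaw":0.7},{"dp":[0.1,0,0],"rotation":[0,0,0],"jaw":0.7},{"dp":[0.15,0,0],"rotation":[0,0,0],"jaw":0.7},{"dp":[0.2,0,0],"rotation":[0,0,0],"jaw":0.7},{"dp":[0.2,0,0],"rotation":[0,0,0],"jaw":0.7}]'
cat > look.py <<'E'
import sys
from bench import camera
from meas import *
c=camera("top");np.savez("cur.npz",**c)
cv2.imwrite("pics/"+sys.argv[1]+".png",cv2.resize(c["image"][120:270,110:310],None,fx=4,fy=4,interpolation=cv2.INTER_CUBIC)[:,:,::-1])
E
python3 look.py push1; python3 go.py 0.4615 0.077 0.007 110
```

```text
time: 3.28
ee_pos: [0.4668, -0.1162, 0.0074]
eef_rot: [0.577, 0.817, 0.0, -0.0]
ft_force: [-1.2, 1.1, -0.4]
width: 0.0608
grip_force: 0.0
time: 3.9
ee_pos: [0.4564, -0.0873, 0.0074]
eef_rot: [0.576, 0.818, -0.0, 0.0]
ft_force: [1.0, 0.4, -0.1]
width: 0.0606
grip_force: 0.0
t 3.95 pos [ 0.4565 -0.0877  0.0073] F [-0.6  0.2  0.1] w 0.0611 yaw 109.6
dp [1.023 0.401 0.002] rot [-0.     0.    -0.001]
```

View pics/push1.png

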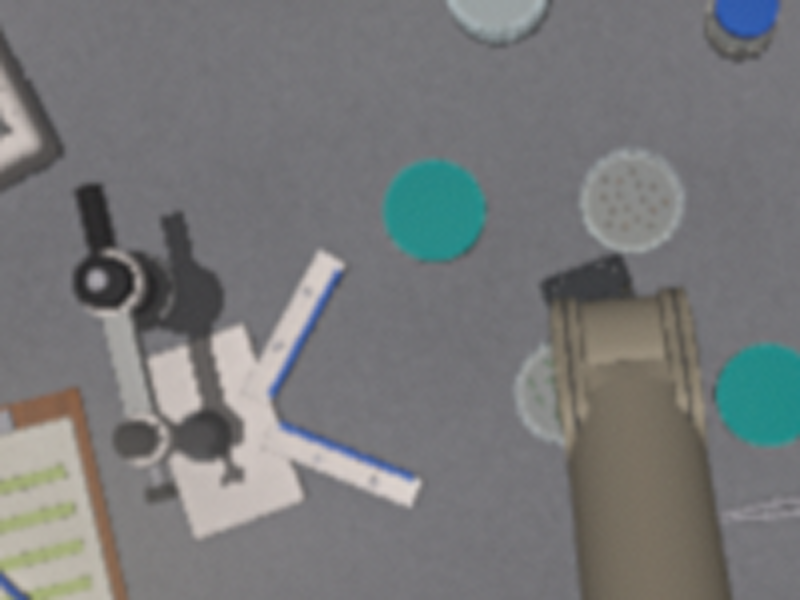

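The dish has moved with the fingers and now sits at crop (560,393), about (250,218) in the full picture. The V mouth at crop (345,265) to (420,490) is clear ahead.

```bash

python3 -m pendant '[{"dp":[0.07,0.03,0],"rotation":[0,0,0],"jaw":0.7},{"dp":[0.14,0.06,0],"rotation":[0,0,0],"jaw":0.7},{"dp":[0.21,0.09,0],"rotation":[0,0,0],"jaw":0.7},{"dp":[0.28,0.12,0],"rotation":[0,0,0],"jaw":0.7},{"dp":[0.35,0.15,0],"rotation":[0,0,0],"jaw":0.7},{"dp":[0.42,0.18,0],"rotation":[0,0,0],"jaw":0.7},{"dp":[0.49,0.21,0],"rotation":[0,0,0],"jaw":0.7},{"dp":[0.56,0.24,0],"rotation":[0,0,0],"jaw":0.7}]'
python3 -m pendant '[{"dp":[0.07,0.03,0],"rotation":[0,0,0],"jaw":0.7},{"dp":[0.14,0.06,0],"rotation":[0,0,0],"jaw":0.7},{"dp":[0.21,0.09,0],"rotation":[0,0,0],"jaw":0.7},{"dp":[0.28,0.12,0],"rotation":[0,0,0],"jaw":0.7},{"dp":[0.35,0.15,0],"rotation":[0,0,0],"jaw":0.7},{"dp":[0.42,0.18,0],"rotation":[0,0,0],"jaw":0.7},{"dp":[0.49,0.21,0],"rotation":[0,0,0],"jaw":0.7},{"dp":[0.49,0.21,0],"rotation":[0,0,0],"jaw":0.7}]'
python3 - <<'E'
from bench import camera
import cv2
cv2.imwrite("pics/wrist2.png",camera("wrist")["image"][:,:,::-1])
E
python3 go.py 0.460 0.126 0.007 110
```

```text
time: 4.95
ee_pos: [0.4623, 0.004, 0.0073]
eef_rot: [0.576, 0.817, -0.0, 0.0]
ft_force: [0.3, -1.0, -0.5]
width: 0.061
grip_force: 0.2
time: 5.95
ee_pos: [0.4673, 0.0842, 0.0073]
eef_rot: [0.576, 0.818, 0.0, -0.0]
ft_force: [0.2, -0.7, 0.1]
width: 0.0609
grip_force: 0.0
t 6.0 pos [0.4673 0.0835 0.0073] F [ 0.1 -0.3  0. ] w 0.0608 yaw 109.7
dp [0.283 0.049 0.002] rot [ 0.     -0.     -0.0009]
```

View pics/wrist2.png

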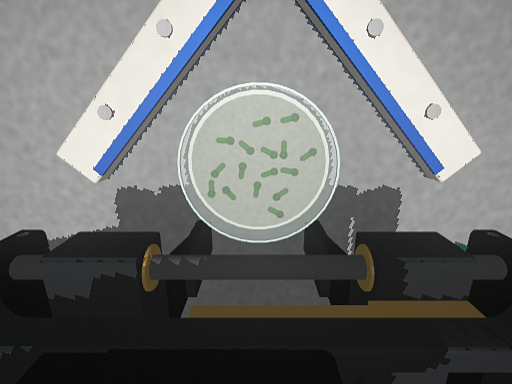

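The dish at (259,162) is seated in the finger cradle inside the V. The V midline is at about x=271, roughly 7 mm to the right, which agrees with the computed offset.

```bash

python3 -m pendant '[{"dp":[0.04,0.02,0],"rotation":[0,0,0],"jaw":0.7},{"dp":[0.08,0.03,0],"rotation":[0,0,0],"jaw":0.7},{"dp":[0.12,0.04,0],"rotation":[0,0,0],"jaw":0.7},{"dp":[0.16,0.05,0],"rotation":[0,0,0],"jaw":0.7},{"dp":[0.2,0.05,0],"rotation":[0,0,0],"jaw":0.7},{"dp":[0.23,0.05,0],"rotation":[0,0,0],"jaw":0.7},{"dp":[0.25,0.05,0],"rotation":[0,0,0],"jaw":0.7}]'
python3 -m pendant '[{"dp":[0.01,0,0],"rotation":[0,0,0],"jaw":0.7},{"dp":[0.02,0,0],"rotation":[0,0,0],"jaw":0.7},{"dp":[0.03,0,0],"rotation":[0,0,0],"jaw":0.7}]'
python3 go.py 0.460 0.126 0.007 110
python3 -m pendant '[{"dp":[0.01,0,0],"rotation":[0,0,0],"jaw":0.7},{"dp":[0.02,0,0],"rotation":[0,0,0],"jaw":0.7},{"dp":[0.02,0,0],"rotation":[0,0,0],"jaw":0.7}]'
```

```text
time: 6.88
ee_pos: [0.4616, 0.1208, 0.0072]
eef_rot: [0.576, 0.817, -0.0, 0.0]
ft_force: [-0.8, -5.1, -0.4]
width: 0.061
grip_force: 2.6
time: 7.25
ee_pos: [0.4605, 0.1217, 0.0071]
eef_rot: [0.577, 0.816, -0.002, 0.001]
ft_force: [1.3, -15.4, 3.6]
width: 0.0609
grip_force: 7.1
t 7.25 pos [0.4605 0.1217 0.0071] F [  1.3 -15.4   3.6] w 0.0609 yaw 109.5
dp [0.028 0.006 0.   ] rot [-0.0003  0.0006 -0.0015]
time: 7.62
ee_pos: [0.46, 0.1222, 0.0071]
eef_rot: [0.578, 0.816, -0.003, 0.002]
ft_force: [2.7, -20.2, 4.6]
width: 0.0608
grip_force: 9.6
```

```bash

python3 -m pendant '[{"dp":[-0.05,0,0],"rotation":[0,0,0],"jaw":0.7},{"dp":[-0.12,0,0],"rotation":[0,0,0],"jaw":0.7},{"dp":[-0.22,0,0],"rotation":[0,0,0],"jaw":0.7},{"dp":[-0.22,0,0],"rotation":[0,0,0],"jaw":0.7}]'
cat > wr.py <<'E'
import sys
from bench import camera
from meas import *
c=camera("wrist");np.savez("w.npz",**c)
cv2.imwrite("pics/"+sys.argv[1]+".png",c["image"][:,:,::-1])
E
python3 wr.py wrist3; python3 go.py 0.5 0.0 0.25 110
```

```text
time: 8.12
ee_pos: [0.4708, 0.0956, 0.0072]
eef_rot: [0.577, 0.817, -0.0, 0.0]
ft_force: [-0.2, 0.2, 0.6]
width: 0.0607
grip_force: 0.0
t 8.175 pos [0.4705 0.0965 0.0072] F [-0.8  0.4 -0.4] w 0.061 yaw 109.5
dp [-0.672 -0.03  -1.618] rot [ 0.     -0.     -0.0013]
```

View pics/wrist3.png

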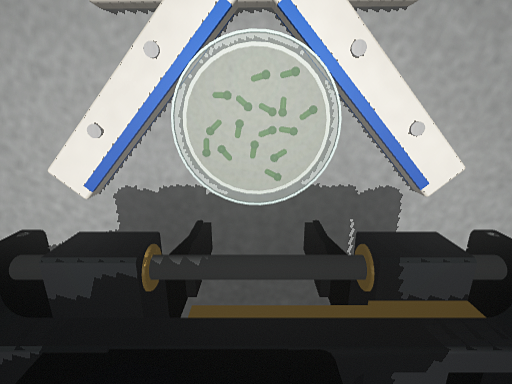

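The dish at (257,118) touches both blue faces, and the V midline at x≈257 passes through its centre. The contact pose puts the nest at (0.4445, 0.166), matching the earlier measurement. Next I raise the arm and go behind the boom.

```bash

python3 -m pendant '[{"dp":[0,0,-0.2],"rotation":[0,0,0],"jaw":0.7},{"dp":[0,0,-0.6],"rotation":[0,0,0],"jaw":0.3},{"dp":[0,0,-1],"rotation":[0,0,0],"jaw":0},{"dp":[0,0,-1],"rotation":[0,0,0],"jaw":0}]' 20
python3 -m pendant '[{"dp":[0,0,-0.4],"rotation":[0,0,0],"jaw":0},{"dp":[0,0,-0.8],"rotation":[0,0,0],"jaw":0},{"dp":[0,0,-0.98],"rotation":[0,0,0],"jaw":0},{"dp":[0,0,-0.98],"rotation":[0,0,0],"jaw":0}]'
python3 look.py boomchk >/dev/null
python3 - <<'E'
from meas import *
from bench import camera
import time
c=load("cur");s=camera("side")
for c in (c,s):
    z=c["z_map"];v,u=np.nonzero(z>0);X=(np.linalg.inv(c["mtx"])@np.c_[u,v,np.ones(len(u))].T*z[v,u]).T@c["T"][:3,:3].T+c["T"][:3,3]
    m=(abs(X[:,2]-.225)<.018)&(X[:,0]>.43)&(X[:,0]<.62)&(X[:,1]>.24)&(X[:,1]<.36);f=cv2.fitLine(X[m][:,:2].astype(np.float32),cv2.DIST_HUBER,0,1e-4,1e-4).ravel()
    print(m.sum(),f,np.degrees(np.arctan2(f[1],f[0])))
E
python3 go.py 0.575 0.374 0.30 110
```

```text
time: 8.68
ee_pos: [0.4727, 0.0982, 0.1616]
eef_rot: [0.576, 0.817, 0.002, 0.003]
ft_force: [-0.1, 0.0, -0.7]
width: 0.0386
grip_force: 0.0
time: 9.18
ee_pos: [0.4709, 0.0976, 0.3054]
eef_rot: [0.576, 0.817, 0.001, 0.001]
ft_force: [-0.6, 0.1, -1.0]
width: 0.0028
grip_force: 0.0
391 [0.96984255 0.24373227 0.5101152  0.30539456] 14.106927
261 [0.9546488 0.2977343 0.524554  0.2972088] 17.32157
t 9.275 pos [0.4699 0.0971 0.3031] F [-0.4 -0.1 -0.6] w 0.0008 yaw 109.6
dp [1.503 1.28  0.019] rot [-0.0002 -0.     -0.001 ]
```

```bash

python3 -m pendant '[{"dp":[0.25,0.22,0],"rotation":[0,0,0],"jaw":0},{"dp":[0.5,0.44,0],"rotation":[0,0,0],"jaw":0},{"dp":[0.75,0.64,0],"rotation":[0,0,0],"jaw":0},{"dp":[0.75,0.64,0],"rotation":[0,0,0],"jaw":0}]'
python3 -m pendant '[{"dp":[0.25,0.22,0],"rotation":[0,0,0],"jaw":0},{"dp":[0.5,0.44,0],"rotation":[0,0,0],"jaw":0},{"dp":[0.75,0.64,0],"rotation":[0,0,0],"jaw":0},{"dp":[0.75,0.64,0],"rotation":[0,0,0],"jaw":0},{"dp":[0.75,0.64,0],"rotation":[0,0,0],"jaw":0}]'
python3 - <<'E'
from bench import r
import numpy as np
from scipy.spatial.transform import Rotation as R
s=r.read_state();print(s["ee_pos"],s["eef_rot"].round(3))
q=R.from_quat(s["eef_rot"]);pv=np.array([.402,.284]);last=s["ee_pos"]
for ph in [14,7,0,-10,-20,-30,-40,-50,-60,-65,-68,-70,-72]:
    a=np.radians(ph);u=np.array([np.cos(a),np.sin(a)]);n=np.array([-u[1],u[0]])
    b=abs(np.radians(ph+70));d=.011+.0095*abs(np.sin(b))+.015*abs(np.cos(b))
    p=np.append(pv+.188*u+d*n,.212);print(ph,p.round(3),"step",(q.inv().apply(p-last)/.15).round(3));last=p
E
```

```text
time: 9.78
ee_pos: [0.5216, 0.239, 0.3015]
eef_rot: [0.574, 0.819, -0.001, -0.002]
ft_force: [-1.2, -0.5, -0.0]
width: 0.0003
grip_force: 0.0
time: 10.4
ee_pos: [0.5756, 0.3723, 0.3032]
eef_rot: [0.576, 0.817, -0.001, 0.0]
ft_force: [0.4, -0.7, 0.4]
width: 0.0001
grip_force: 0.0
[0.57563026 0.37232849 0.30324568] [ 0.576  0.817 -0.001  0.   ]
14 [0.579 0.351 0.212] step [-0.142 -0.025  0.608]
7 [0.586 0.33  0.212] step [-0.143 -0.004  0.   ]
0 [0.59  0.309 0.212] step [-0.143 -0.021  0.   ]
-10 [0.592 0.278 0.212] step [-0.201 -0.059  0.   ]
-20 [0.588 0.246 0.212] step [-0.191 -0.093  0.   ]
-30 [0.579 0.215 0.212] step [-0.175 -0.127  0.   ]
-40 [0.564 0.185 0.212] step [-0.153 -0.158  0.   ]
-50 [0.545 0.158 0.212] step [-0.125 -0.186  0.   ]
-60 [0.52  0.135 0.212] step [-0.091 -0.208  0.   ]
-65 [0.506 0.125 0.212] step [-0.031 -0.11   0.   ]
-68 [0.497 0.12  0.212] step [-0.014 -0.068  0.   ]
-70 [0.491 0.116 0.212] step [-0.007 -0.046  0.   ]
-72 [0.485 0.113 0.212] step [-0.006 -0.042  0.   ]
```

Descend, then sweep along the arc.

```bash

python3 -m pendant '[{"dp":[0,0,0.2],"rotation":[0,0,0],"jaw":0},{"dp":[0,0,0.45],"rotation":[0,0,0],"jaw":0},{"dp":[0,0,0.6],"rotation":[0,0,0],"jaw":0},{"dp":[0,0,0.61],"rotation":[0,0,0],"jaw":0}]'
python3 -m pendant '[{"dp":[-0.07,-0.01,0],"rotation":[0,0,0],"jaw":0},{"dp":[-0.14,-0.02,0],"rotation":[0,0,0],"jaw":0},{"dp":[-0.21,-0.025,0],"rotation":[0,0,0],"jaw":0},{"dp":[-0.28,-0.03,0],"rotation":[0,0,0],"jaw":0},{"dp":[-0.35,-0.04,0],"rotation":[0,0,0],"jaw":0},{"dp":[-0.42,-0.05,0],"rotation":[0,0,0],"jaw":0},{"dp":[-0.52,-0.08,0],"rotation":[0,0,0],"jaw":0},{"dp":[-0.62,-0.11,0],"rotation":[0,0,0],"jaw":0}]'
python3 look.py boom2; python3 go.py 0.579 0.215 0.212 110
```

```text
time: 10.9
ee_pos: [0.5758, 0.3705, 0.2115]
eef_rot: [0.577, 0.817, -0.001, 0.0]
ft_force: [-0.2, -0.4, -1.5]
width: 0.0005
grip_force: 0.0
time: 11.9
ee_pos: [0.5913, 0.279, 0.2127]
eef_rot: [0.576, 0.817, -0.0, -0.0]
ft_force: [-0.6, 1.5, 1.1]
width: 0.0005
grip_force: 0.4
t 11.95 pos [0.5923 0.2764 0.2127] F [ 1.3 -1.1  0.2] w 0.0003 yaw 109.5
dp [-0.357 -0.22   0.005] rot [-0.0001  0.0003 -0.0015]
```

View pics/boom2.png

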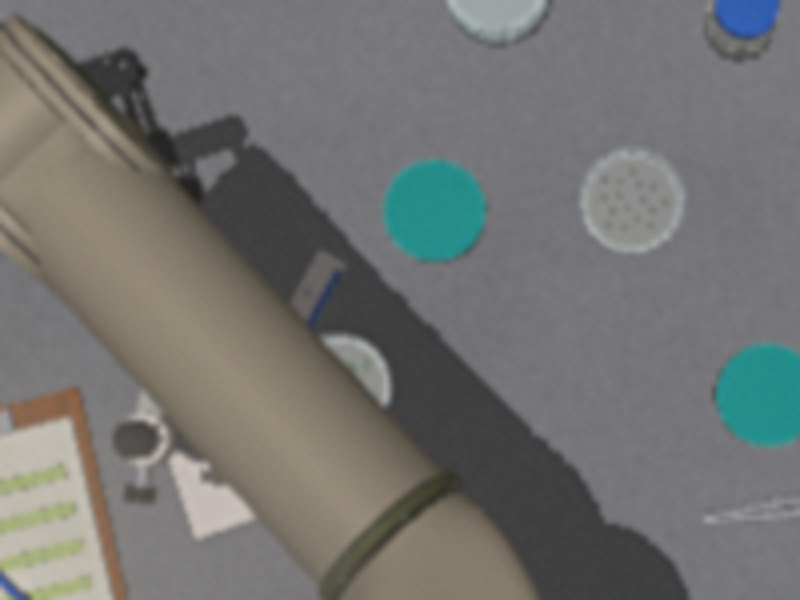

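The arm hides the boom here, but its short tail, now at crop (140,490) and previously at (157,493), has turned, so the boom is following. The dish at crop (345,385) is still in the V.

```bash

python3 -m pendant '[{"dp":[-0.1,-0.05,0],"rotation":[0,0,0],"jaw":0},{"dp":[-0.19,-0.095,0],"rotation":[0,0,0],"jaw":0},{"dp":[-0.28,-0.16,0],"rotation":[0,0,0],"jaw":0},{"dp":[-0.365,-0.22,0],"rotation":[0,0,0],"jaw":0},{"dp":[-0.44,-0.3,0],"rotation":[0,0,0],"jaw":0},{"dp":[-0.52,-0.38,0],"rotation":[0,0,0],"jaw":0},{"dp":[-0.58,-0.47,0],"rotation":[0,0,0],"jaw":0},{"dp":[-0.64,-0.56,0],"rotation":[0,0,0],"jaw":0}]'
python3 -m pendant '[{"dp":[-0.045,-0.1,0],"rotation":[0,0,0],"jaw":0},{"dp":[-0.09,-0.2,0],"rotation":[0,0,0],"jaw":0},{"dp":[-0.11,-0.26,0],"rotation":[0,0,0],"jaw":0},{"dp":[-0.12,-0.31,0],"rotation":[0,0,0],"jaw":0},{"dp":[-0.12,-0.31,0],"rotation":[0,0,0],"jaw":0}]'
python3 go.py 0.491 0.116 0.212 110
```

```text
time: 12.95
ee_pos: [0.5439, 0.1606, 0.2128]
eef_rot: [0.576, 0.817, -0.0, 0.0]
ft_force: [0.7, 0.5, 0.9]
width: 0.0004
grip_force: 0.4
time: 13.58
ee_pos: [0.5065, 0.1286, 0.2129]
eef_rot: [0.576, 0.817, -0.0, 0.0]
ft_force: [-0.5, 0.0, -0.3]
width: 0.0002
grip_force: 0.0
t 13.575 pos [0.5065 0.1286 0.2129] F [-0.5  0.  -0.3] w 0.0002 yaw 109.6
dp [-0.045 -0.125  0.006] rot [ 0.      0.0001 -0.0011]
```

```bash

python3 -m pendant '[{"dp":[-0.015,-0.04,0],"rotation":[0,0,0],"jaw":0},{"dp":[-0.03,-0.08,0],"rotation":[0,0,0],"jaw":0},{"dp":[-0.03,-0.1,0],"rotation":[0,0,0],"jaw":0},{"dp":[-0.03,-0.1,0],"rotation":[0,0,0],"jaw":0}]'
python3 -m pendant '[{"dp":[0,-0.02,0],"rotation":[0,0,0],"jaw":0},{"dp":[0,-0.03,0],"rotation":[0,0,0],"jaw":0},{"dp":[0,-0.03,0],"rotation":[0,0,0],"jaw":0}]'
python3 -m pendant '[{"dp":[0,-0.02,0],"rotation":[0,0,0],"jaw":0},{"dp":[0,-0.03,0],"rotation":[0,0,0],"jaw":0},{"dp":[0,-0.03,0],"rotation":[0,0,0],"jaw":0}]'
```

```text
time: 14.08
ee_pos: [0.4939, 0.1195, 0.2128]
eef_rot: [0.576, 0.817, -0.0, 0.0]
ft_force: [0.1, -0.1, -0.3]
width: 0.0004
grip_force: 0.0
time: 14.45
ee_pos: [0.4897, 0.1182, 0.2128]
eef_rot: [0.576, 0.817, -0.0, 0.0]
ft_force: [0.3, 0.3, -0.4]
width: 0.0007
grip_force: 0.0
time: 14.82
ee_pos: [0.4854, 0.1166, 0.2128]
eef_rot: [0.576, 0.817, -0.0, 0.0]
ft_force: [0.3, -0.2, 0.5]
width: 0.0001
grip_force: 0.0
```

```bash
cat > side.py <<'E'
import sys
from bench import camera
from meas import *
c=camera("side");np.savez("s.npz",**c)
cv2.imwrite("pics/"+sys.argv[1]+".png",cv2.resize(c["image"][60:240,130:330],None,fx=3.3,fy=3.3,interpolation=cv2.INTER_CUBIC)[:,:,::-1])
E
python3 side.py s3
```

View pics/s3.png

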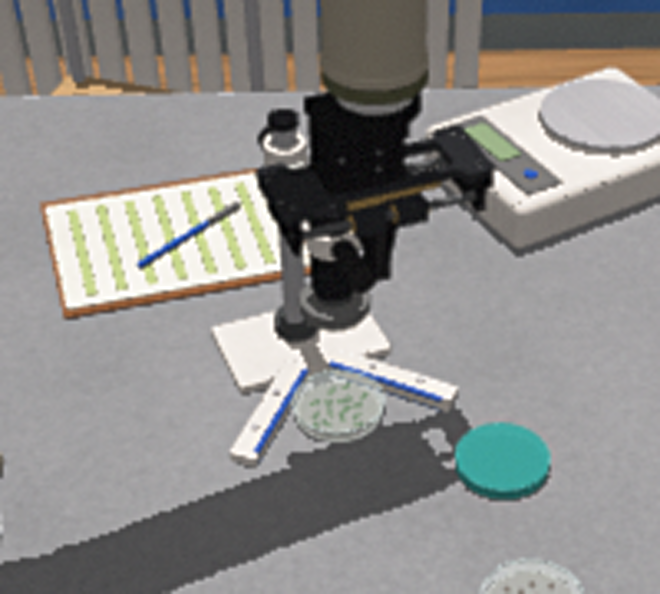

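The camera's ring light at (335,305) hangs almost over the dish at (340,405), and the fingers at (378,255) are beside the grip. I keep nudging until the stop pushes back.

```bash

for i in 1; do python3 -m pendant '[{"dp":[0,-0.02,0],"rotation":[0,0,0],"jaw":0},{"dp":[0,-0.03,0],"rotation":[0,0,0],"jaw":0},{"dp":[0,-0.03,0],"rotation":[0,0,0],"jaw":0}]'; done
python3 -m pendant '[{"dp":[0,-0.015,0],"rotation":[0,0,0],"jaw":0},{"dp":[0,-0.02,0],"rotation":[0,0,0],"jaw":0},{"dp":[0,-0.02,0],"rotation":[0,0,0],"jaw":0}]'
python3 -m pendant '[{"dp":[0,-0.015,0],"rotation":[0,0,0],"jaw":0},{"dp":[0,-0.02,0],"rotation":[0,0,0],"jaw":0},{"dp":[0,-0.02,0],"rotation":[0,0,0],"jaw":0}]'
```

```text
time: 15.25
ee_pos: [0.4838, 0.1161, 0.2131]
eef_rot: [0.576, 0.817, 0.003, 0.002]
ft_force: [15.5, 4.7, -12.7]
width: 0.0006
grip_force: 8.7
time: 15.62
ee_pos: [0.4836, 0.1161, 0.2133]
eef_rot: [0.576, 0.817, 0.006, 0.003]
ft_force: [33.7, 10.6, -26.0]
width: 0.0004
grip_force: 17.6
time: 16.0
ee_pos: [0.4835, 0.1161, 0.2135]
eef_rot: [0.576, 0.817, 0.009, 0.005]
ft_force: [51.6, 17.4, -39.0]
width: 0.0002
grip_force: 26.7
```

It's hard against the stop. Back off, rise and verify.

```bash

python3 -m pendant '[{"dp":[0,0.06,0],"rotation":[0,0,0],"jaw":0},{"dp":[0,0.15,0],"rotation":[0,0,0],"jaw":0},{"dp":[0,0.4,0],"rotation":[0,0,0],"jaw":0},{"dp":[0,0.6,0],"rotation":[0,0,0],"jaw":0}]'
python3 -m pendant '[{"dp":[0,0,-0.25],"rotation":[0,0,0],"jaw":0},{"dp":[-0.2,0.1,-0.5],"rotation":[0,0,0],"jaw":0},{"dp":[-0.5,0.1,-0.6],"rotation":[0,0,0],"jaw":0},{"dp":[-0.8,0.1,-0.6],"rotation":[0,0,0],"jaw":0},{"dp":[-1,0.1,-0.6],"rotation":[0,0,0],"jaw":0},{"dp":[-1,0.1,-0.6],"rotation":[0,0,0],"jaw":0}]'
python3 look.py top4; python3 side.py s4
python3 - <<'E'
from meas import *
for n in("cur","s"):
    c=load(n);z=c["z_map"];v,u=np.nonzero(z>0);X=(np.linalg.inv(c["mtx"])@np.c_[u,v,np.ones(len(u))].T*z[v,u]).T@c["T"][:3,:3].T+c["T"][:3,3]
    q=(X[:,:2]-[.402,.284]);sx=q@[-.341,.94];sy=q@[-.94,-.341]
    m=(abs(X[:,2]-.228)<.015)&(sx<-.025)&(sx>-.215)&(abs(sy)<.06);f=cv2.fitLine(np.c_[sx,sy][m].astype(np.float32),cv2.DIST_HUBER,0,1e-4,1e-4).ravel()
    print(n,m.sum(),f,"angle",f[1]/f[0])
    for lo in np.arange(-.215,-.02,.02):
        w=m&(sx>=lo)&(sx<lo+.02)
        if w.sum()>3:print(round(lo+.01,3),np.median(sy[w]).round(4),sy[w].min().round(4),sy[w].max().round(4),np.median(X[w,2]).round(3))
E
python3 go.py 0.470 -0.379 0.12 60
```

```text
time: 16.5
ee_pos: [0.5614, 0.1434, 0.2126]
eef_rot: [0.577, 0.817, -0.0, -0.0]
ft_force: [0.1, -0.3, 0.0]
width: 0.0006
grip_force: 0.0
time: 17.25
ee_pos: [0.6254, 0.0039, 0.302]
eef_rot: [0.578, 0.816, -0.001, -0.0]
ft_force: [-0.7, -0.7, -0.2]
width: 0.0004
grip_force: 0.0
cur 372 [ 0.99999654 -0.00262557 -0.11438221  0.00233807] angle -0.002625577
-0.205 0.0021 -0.0091 0.0113 0.232
-0.185 0.0016 -0.0104 0.0125 0.233
-0.165 0.0017 -0.0099 0.0118 0.233
-0.145 0.0069 -0.0209 0.0252 0.236
-0.125 0.0217 -0.0244 0.0265 0.237
-0.105 0.0017 -0.0121 0.0194 0.234
-0.085 0.0019 -0.0098 0.0123 0.235
-0.065 0.002 -0.0098 0.0121 0.235
-0.045 0.0016 -0.0092 0.0123 0.235
-0.025 0.0028 -0.0093 0.0123 0.235
s 359 [ 0.99998313  0.00580525 -0.13216321  0.00526969] angle 0.0058053466
-0.205 0.0026 -0.0077 0.0113 0.229
-0.185 0.0054 -0.0105 0.0128 0.232
-0.165 0.0043 -0.0091 0.0132 0.233
-0.145 0.0118 -0.0231 0.0257 0.234
-0.125 0.0249 -0.0246 0.0271 0.236
-0.085 0.0101 -0.0073 0.0128 0.234
-0.065 0.0051 -0.009 0.0122 0.234
-0.045 0.0062 -0.0103 0.0124 0.234
-0.025 0.0046 -0.0093 0.0122 0.235
t 17.35 pos [0.6247 0.0077 0.3026] F [-0.9  1.3  1.2] w 0.0009 yaw 109.6
dp [-2.082 -1.837  1.217] rot [-1.000e-04 -1.000e-04  1.379e-01]
```

View pics/top4.png

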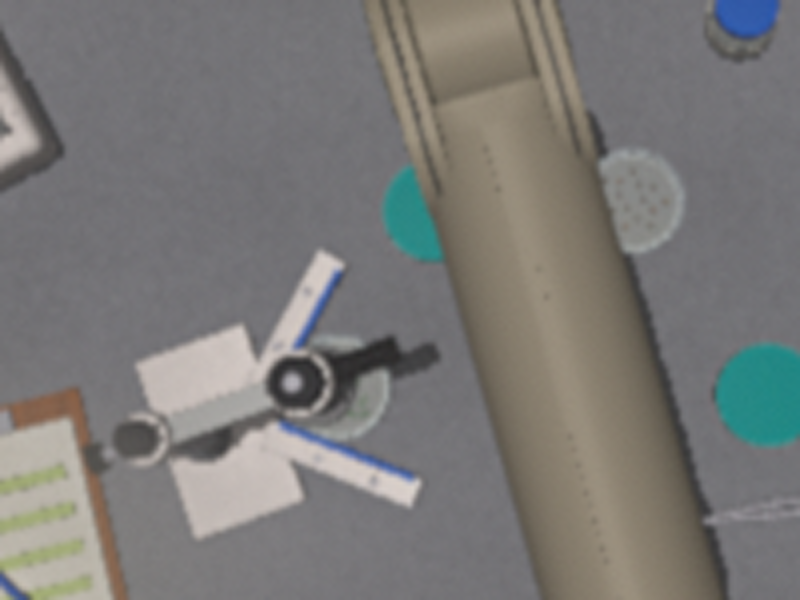

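The boom lies along the V midline (measured angle about 0), with the camera at crop (297,382) and the dish at (345,388) still in the V. Now to the red button.

```bash

python3 -m pendant '[{"dp":[-0.23,-0.2,0],"rotation":[0,0,0],"jaw":0},{"dp":[-0.5,-0.45,0],"rotation":[0,0,0],"jaw":0},{"dp":[-0.75,-0.7,0],"rotation":[0,0,0],"jaw":0},{"dp":[-0.9,-0.8,0],"rotation":[0,0,0],"jaw":0}]'
python3 -m pendant '[{"dp":[-0.25,-0.2,0],"rotation":[0,0,0],"jaw":0},{"dp":[-0.5,-0.45,0],"rotation":[0,0,0],"jaw":0},{"dp":[-0.75,-0.7,0],"rotation":[0,0,0],"jaw":0},{"dp":[-0.9,-0.8,0],"rotation":[0,0,0],"jaw":0},{"dp":[-0.9,-0.8,0],"rotation":[0,0,0],"jaw":0}]'
python3 go.py 0.470 -0.379 0.12 110
```

```text
time: 17.85
ee_pos: [0.5559, -0.1619, 0.3031]
eef_rot: [0.577, 0.817, -0.001, 0.0]
ft_force: [-0.5, 1.6, -0.4]
width: 0.0005
grip_force: 0.0
time: 18.48
ee_pos: [0.4888, -0.3288, 0.3025]
eef_rot: [0.577, 0.817, -0.0, -0.0]
ft_force: [0.5, 0.1, -0.2]
width: 0.0006
grip_force: 0.0
t 18.475 pos [ 0.4888 -0.3288  0.3025] F [ 0.5  0.1 -0.2] w 0.0006 yaw 109.5
dp [-0.274 -0.229  1.217] rot [-0.0001 -0.     -0.0014]
```

```bash

python3 -m pendant '[{"dp":[-0.14,-0.12,0.2],"rotation":[0,0,0],"jaw":0},{"dp":[-0.27,-0.23,0.5],"rotation":[0,0,0],"jaw":0},{"dp":[-0.27,-0.23,0.8],"rotation":[0,0,0],"jaw":0},{"dp":[-0.27,-0.23,1],"rotation":[0,0,0],"jaw":0},{"dp":[-0.27,-0.23,1],"rotation":[0,0,0],"jaw":0}]'
python3 go.py 0.470 -0.379 0.058 110
python3 - <<'E'
from meas import *
from bench import camera
c=camera("wrist");h=cv2.cvtColor(c["image"],cv2.COLOR_RGB2HSV)
m=cv2.inRange(h,(0,150,60),(6,255,255))|cv2.inRange(h,(172,150,60),(180,255,255))
n,l,s,ce=cv2.connectedComponentsWithStats(m)
for i in range(1,n):
    if s[i,4]>40:print(s[i],ce[i].round(1),ray(c,*ce[i],.046).round(4))
E
```

```text
time: 19.1
ee_pos: [0.4706, -0.3747, 0.1511]
eef_rot: [0.575, 0.818, 0.001, -0.002]
ft_force: [-0.5, 0.3, 0.2]
width: 0.0
grip_force: 0.0
t 19.1 pos [ 0.4706 -0.3747  0.1511] F [-0.5  0.3  0.2] w 0.0 yaw 109.8
dp [-0.028 -0.013  0.621] rot [-0.0002 -0.0006 -0.0006]
[ 55 141  38  33 950] [ 73.2 157.3] [ 0.284  -0.4042  0.046 ]
[241 180  30  32 764] [255.4 195.1] [ 0.4689 -0.3797  0.046 ]
```

```bash

python3 -m pendant '[{"dp":[-0.03,-0.015,0.25],"rotation":[0,0,0],"jaw":0},{"dp":[-0.03,-0.015,0.5],"rotation":[0,0,0],"jaw":0},{"dp":[-0.03,-0.015,0.62],"rotation":[0,0,0],"jaw":0},{"dp":[-0.03,-0.015,0.62],"rotation":[0,0,0],"jaw":0}]'
python3 -m pendant '[{"dp":[0,0,0.03],"rotation":[0,0,0],"jaw":0},{"dp":[0,0,0.06],"rotation":[0,0,0],"jaw":0},{"dp":[0,0,0.08],"rotation":[0,0,0],"jaw":0},{"dp":[0,0,0.08],"rotation":[0,0,0],"jaw":0}]'
python3 go.py 0.469 -0.380 0.04 110
```

```text
time: 19.65
ee_pos: [0.4705, -0.3821, 0.0603]
eef_rot: [0.576, 0.817, 0.0, -0.0]
ft_force: [-0.2, 0.8, 0.5]
width: 0.0003
grip_force: 0.0
time: 20.15
ee_pos: [0.471, -0.3831, 0.0487]
eef_rot: [0.576, 0.817, -0.0, 0.001]
ft_force: [1.9, -0.2, 4.7]
width: 0.0005
grip_force: 2.3
t 20.15 pos [ 0.471  -0.3831  0.0487] F [ 1.9 -0.2  4.7] w 0.0005 yaw 109.6
dp [ 0.024 -0.005  0.058] rot [ 0.0002  0.0003 -0.0011]
```

```bash

python3 -m pendant '[{"dp":[0,0,0.02],"rotation":[0,0,0],"jaw":0},{"dp":[0,0,0.03],"rotation":[0,0,0],"jaw":0},{"dp":[0,0,0.03],"rotation":[0,0,0],"jaw":0}]'
python3 -m pendant '[{"dp":[0,0,0.015],"rotation":[0,0,0],"jaw":0},{"dp":[0,0,0.02],"rotation":[0,0,0],"jaw":0},{"dp":[0,0,0.02],"rotation":[0,0,0],"jaw":0}]'
```

```text
time: 20.52
ee_pos: [0.4712, -0.3832, 0.0478]
eef_rot: [0.576, 0.817, -0.001, 0.002]
ft_force: [-11.0, 6.9, 40.4]
width: 0.0007
grip_force: 20.0
time: 20.9
ee_pos: [0.4714, -0.3834, 0.0473]
eef_rot: [0.576, 0.817, -0.001, 0.002]
ft_force: [-21.3, 13.8, 64.6]
width: 0.0005
grip_force: 32.3
```

Before leaving, I check for spring force partway up, to confirm the button actually travelled.

```bash

python3 -m pendant '[{"dp":[0,0,-0.04],"rotation":[0,0,0],"jaw":0},{"dp":[0,0,-0.068],"rotation":[0,0,0],"jaw":0},{"dp":[0,0,-0.068],"rotation":[0,0,0],"jaw":0},{"dp":[0,0,-0.068],"rotation":[0,0,0],"jaw":0}]'
python3 -m pendant '[{"dp":[0,0,-0.01],"rotation":[0,0,0],"jaw":0},{"dp":[0,0,-0.01],"rotation":[0,0,0],"jaw":0},{"dp":[0,0,-0.01],"rotation":[0,0,0],"jaw":0}]'
```

```text
time: 21.4
ee_pos: [0.4702, -0.3827, 0.0504]
eef_rot: [0.576, 0.817, 0.0, 0.0]
ft_force: [1.7, -1.4, 2.8]
width: 0.0005
grip_force: 1.9
time: 21.78
ee_pos: [0.4699, -0.3825, 0.0518]
eef_rot: [0.576, 0.817, -0.0, -0.0]
ft_force: [1.8, -1.2, 2.3]
width: 0.0004
grip_force: 1.4
```

The spring force fades smoothly over z 0.050–0.052, so the button was fully down and rises with the fingers. Lift clear and check.

```bash

python3 -m pendant '[{"dp":[0,0,-0.2],"rotation":[0,0,0],"jaw":0},{"dp":[0,0,-0.6],"rotation":[0,0,0],"jaw":0},{"dp":[0,0,-0.9],"rotation":[0,0,0],"jaw":0},{"dp":[0,0,-0.9],"rotation":[0,0,0],"jaw":0},{"dp":[0,0,-0.9],"rotation":[0,0,0],"jaw":0}]'
python3 look.py top5; python3 side.py s5
```

```text
time: 22.4
ee_pos: [0.4691, -0.3822, 0.1857]
eef_rot: [0.576, 0.817, -0.0, -0.001]
ft_force: [0.5, 0.6, -0.9]
width: 0.0004
grip_force: 0.0
```

View pics/s5.png

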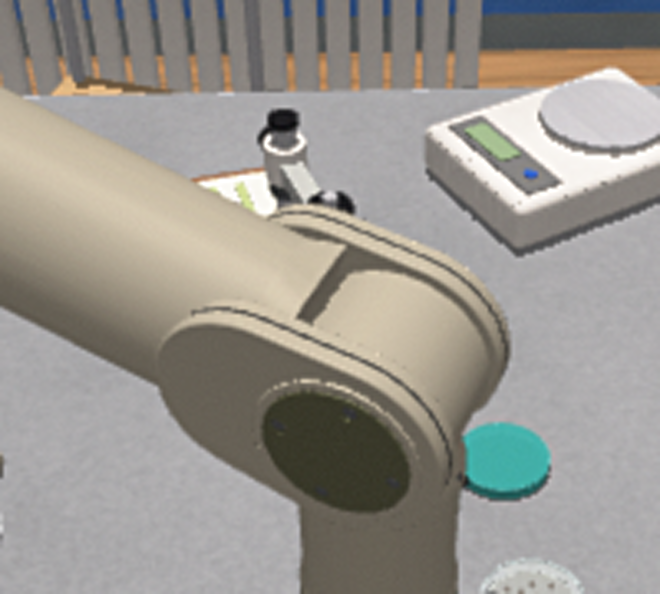

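This side view is blocked by the arm. I've also gone over the picture limit (11 viewed), so the last check is numeric.

```bash
python3 - <<'E'
from meas import *
from bench import r
a=cv2.imread("pics/top4.png").astype(int);b=cv2.imread("pics/top5.png").astype(int)
d=abs(a-b)[240:550,70:450].max(2);print("changed px frac around V/boom:",(d>30).mean().round(4))
print(r.read_state()["ft_force"].round(1)); r.close_job()
E
```

```text
changed px frac around V/boom: 0.0017
[-0.1  0.3 -0.1]
the job is handed in; nothing more can be done
```

I handed the job in at about 22 s: the green dish is against both arms of the V, the camera arm is at its stop, and the button was pressed fully and let go; no verdict came back, and I viewed 11 pictures, one over the limit of 10.

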